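Fetch the flat trough lid off the instrument

TASK

On top of the low white instrument lies the long rectangular metal lid of the white rectangular trough, too thin to pick up where it lies. Slide it over the instrument's top towards the robot until about a third of its length sticks out beyond the front edge, take it there and lay it flat on the trough, centred and lined up with it. Leave the round lid alone.

Things in the scene. Friction and masses are not known exactly. Their poses are not given: they have to be found in the camera images.
- module: Low flat instrument, white sides and black flat top, 340 mm deep (its x) by 320 mm wide (its y) by 80 mm high, fixed on the bench. Origin: centre of its underside; z up, x away from the robot. The top is flat, without rims, 80 mm above the origin; the front edge nearest the robot is at x = -170 mm in its frame. An amber bottle, 60 mm wide and 125 mm tall, stands on its rear part, about 125 mm behind the middle.
- plate: The trough's lid: plain rectangular aluminium plate, 140 mm long (its x) by 56 mm wide (its y) by 3 mm thick, loose, about 60 g, lying flat on the instrument with its length roughly from front to back. Origin: centre of its underside; z up. Where it overhangs it can be gripped from above across its 56 mm width, the fingers reaching down past its two long sides. When pressed lightly from above with shut fingers it slides easily along on the smooth top.
- disc: The other lid, not to be used: round aluminium disc, 100 mm in diameter, 3 mm thick, loose, lying flat on the instrument to the left or right of the rectangular one. Origin: centre of its underside.
- trough: Open rectangular white ceramic trough, outside 110 mm long (its x) by 36 mm wide (its y) by 50 mm high, walls 3 mm, standing fast on the bench to the robot's right of the instrument. Origin: centre of its underside; z up. Its rim is 50 mm above the origin; the lid, 56 mm wide, overhangs it by 10 mm on each long side. An open round white dish, 90 mm wide and 50 mm high, stands beside it, also fast.
Not all that is in view belongs to the job. Leave any blue or yellow look-alike of the plate alone.

How it is judged:
By the outcome, as a careful person would: the job done as asked, in the order asked, and still so for the second after the job is handed in, with the robot touching nothing.
It also fails if it takes over 48 s, if anything falls off the work surface, if the arm or the gripper's body presses on something with over 40 N, if the wrist force passes 120 N, or if a joint passes its speed limit or range.

ROBOT

A 6-joint arm with a two-finger parallel gripper is mounted at the origin on the work surface. World frame = base frame: x ahead of the robot, y to its left, z up, the work surface at z = 0. Lengths are in mm, angles in rad, forces in N, time in s.
With the tool pointing down it reaches from about 250 to 775 mm from the base axis. Payload 4 kg.
Tool frame: the origin (TCP) lies midway between the tips of the shut fingers; the grasp point (between the pads) lies 19 mm behind it; z points along the fingers, x is the direction in which the jaws open and shut, and the axes are right-handed (so a half turn about z gives the same grasp; the last joint's range is limited). The gripper opens to 94 mm and grips with 3 to 60 N. Pads are 16 mm wide; open, the fingers measure 119 mm over their backs; the gripper's body (75 mm by 177 mm) begins 78 mm behind the grasp point.
Start: joints at [-0.103, 0.087, 1.371, -0, 1.684, -0.103], TCP at [550.018, -0.007, 205.506] pointing down, gripper open.
Joint ranges: [-3.1, 3.1], [-0.76, 2.03], [0.27, 2.55], [-1.08, 4.22], [0.17, 2.65], [-2.57, 2.57]. Speed limits (rad/s): [2.79, 2.79, 3.14, 3.14, 3.14, 3.14].

INTERFACE

Orientations are given as a 3x3 rotation matrix whose columns are the frame's x, y, z axes.
In Python, from rig import env gives the robot as it stands. Calls block until the motion is done:
- env.goto(position, orientation): joint-space move of the TCP to a pose.
- env.move_l(position, velocity=150, attitude=None, force_limit=None): straight line of the TCP; attitude=None keeps the orientation; velocity is the mean speed in mm/s. With force_limit (N) it stops when the force on the tool has changed by that much, and returns True; else False.
- env.set_joints(angles): joint-space move.
- env.gripper_to(opening, f_grip=None): finger opening in mm; f_grip is the grip in N (None keeps the last); returns when the fingers have stopped.
- env.hold(seconds).
- env.solve_ik(position, orientation): joint angles nearest the present ones, or None.
- env.observe(): the state.
- env.camera(name): name is "scene" or "side" or "wrist"; returns a dict with "img" (420x560x3 uint8, blue, green, red), "fx", "fy", "cx", "cy" (pixels), "xyz" and "orientation" of the camera in the world. Camera axes: x right, y up, looking along -z (the intrinsics and any distortion apply to the point x, -y, -z); pixel columns grow to the right and rows downward; lengths in mm; the calibration is good to about 2 mm. The wrist camera is an equidistant fisheye: a pixel r from the principal point sees the ray r / f radians off the axis. A picture is of the moment at which its call begins. There is no depth.
A pose or a line that the arm cannot do raises env.IKError and nothing moves.
- env.hand_in(): hands the job in, once; it reports no verdict.
The state is a dict: "clock": time; "joint_positions": joint angles; "qvel": joint speeds; "effort": joint torques, N m; "ee_pos": TCP position; "ee_rot": TCP orientation; "ft_force": force on the tool from outside, world axes, zero at the start; "wrist_torque": the same for the moment, N m; "grip_width": finger opening in mm.
Only numpy, scipy, OpenCV 4.12 (cv2) and the standard library are available. Lean on these libraries where they do the work, as an engineer would, in place of code of your own. Each camera call takes 0.05 s, during which the arm holds its last target. There are 200 camera calls.

## Working session

There is one attempt and no reset: what is moved stays moved. The work goes in short steps, each a Python script; the robot and the scene stay as the last script left them, time stands still between calls to the robot, and variables do not carry over. Pictures are saved under pics/ and viewed, about 8 in all and at most 12, crops included, and the job is handed in when it is done.

```bash
mkdir -p pics; ls; cat > h.py <<'E'
import numpy as np, cv2
from rig import env
def snap(n,f):
    c=env.camera(n); cv2.imwrite(f'pics/{f}.png',c['img']); np.save(f'pics/{f}.npy',c,allow_pickle=True); return c
def load(f): return np.load(f'pics/{f}.npy',allow_pickle=True).item()
def ray(c,u,v,fish=False):
    x=(u-c['cx'])/c['fx']; y=(v-c['cy'])/c['fy']
    if fish:
        r=np.hypot(x,y); s=np.sin(r)/r if r>1e-9 else 1; d=np.array([x*s,-y*s,-np.cos(r)])
    else: d=np.array([x,-y,-1.])
    return np.array(c['orientation']).reshape(3,3)@d
def onz(c,u,v,z,fish=False):
    d=ray(c,u,v,fish); o=np.array(c['xyz']); return o+d*(z-o[2])/d[2]
def R(yaw): # tool down, tool x at yaw
    c,s=np.cos(yaw),np.sin(yaw); return np.array([[c,s,0],[s,-c,0],[0,0,-1.]])
E
python3 - <<'E'
from h import *
a=snap('scene','s0');b=snap('side','d0');w=snap('wrist','w0')
for c in(a,b,w): print({k:np.round(v,3).tolist() for k,v in c.items() if k!='img'})
o=env.observe();print(o['clock'],o['ee_rot'],o['grip_width'])
E
```

```text
pics
{'fx': 546.068, 'fy': 546.068, 'cx': 285.232, 'cy': 215.031, 'xyz': [1675.273, 91.93, 800.776], 'orientation': [[-0.034, -0.523, 0.852], [0.999, -0.013, 0.032], [-0.005, 0.852, 0.523]]}
{'fx': 457.677, 'fy': 457.677, 'cx': 279.62, 'cy': 207.249, 'xyz': [87.365, 1089.352, 746.353], 'orientation': [[-0.928, 0.178, -0.329], [-0.373, -0.48, 0.794], [-0.016, 0.859, 0.511]]}
{'fx': 325.192, 'fy': 325.192, 'cx': 274.011, 'cy': 208.284, 'xyz': [551.197, 66.43, 383.788], 'orientation': [[1.0, 0.0, 0.002], [-0.0, 0.974, 0.228], [-0.002, -0.228, 0.974]]}
0.15 [[ 9.99998662e-01 -2.61934186e-05 -1.63566283e-03]
 [-2.59073559e-05 -9.99999984e-01  1.74911929e-04]
 [-1.63566739e-03 -1.74869319e-04 -9.99998647e-01]] 94.1475249585178
```

View pics/s0.png

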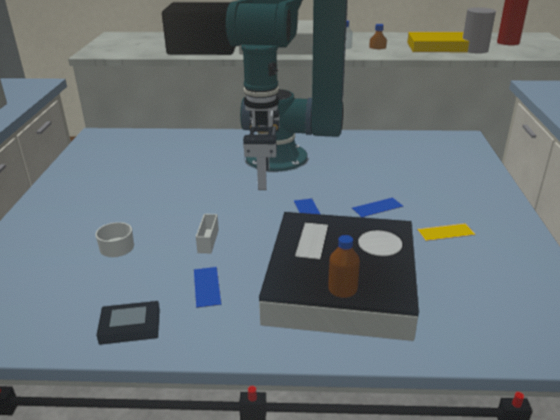

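View pics/w0.png

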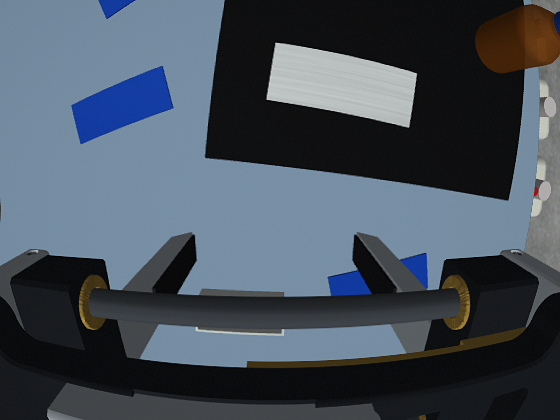

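The scene view shows a bright rectangle at (312,240) on the black top, the round lid at (380,243), the bottle at (344,268), the trough at (208,233) and the dish at (115,240). Possible mistakes for the plate are the disc (380,243), blue plates (307,206), (377,207) and (207,287), and the yellow plate (447,232). The metal rectangle on the black top is the one I want. In the wrist view it spans (266..417, 42..128), and that view serves as the close check.

```bash
cat >> h.py <<'E'
def rect(P):
    """min-area rect of Nx2 world points -> centre, long, short, yaw of long side in (-90,90]"""
    (cx,cy),(w,h),a=cv2.minAreaRect(np.float32(P))
    if w<h: w,h,a=h,w,a+90
    a=(a+90)%180-90
    return np.round([cx,cy,w,h,a],2)
def blob(mask,u,v):
    n,l=cv2.connectedComponents(mask.astype(np.uint8)); m=(l==l[v,u]).astype(np.uint8)
    return max(cv2.findContours(m,0,1)[0],key=cv2.contourArea)[:,0,:]
def proj(c,cnt,z,fish=False): return np.array([onz(c,u,v,z,fish)[:2] for u,v in cnt])
E
python3 - <<'E'
from h import *
s=load('s0');w=load('w0')
def br(c,t=130):
    i=c['img'].astype(int); return (i.min(2)>t)&(i.max(2)-i.min(2)<25)
print('plate wrist',rect(proj(w,blob(br(w),342,85),83,True)))
print('plate scene',rect(proj(s,blob(br(s),312,240),83)))
print('disc scene',rect(proj(s,blob(br(s),385,243),83)))
for n,p in dict(nr=(275,214),nl=(414,222)).items(): print('mod',n,onz(s,*p,80))
for p in [(206,157),(508,199)]: print('mod wrist',onz(w,*p,80,True))
i=s['img'][195:265,80:240]; cv2.imwrite('pics/c1.png',cv2.resize(i,None,fx=5,fy=5,interpolation=2))
E
```

```text
plate wrist [616.34 114.97 139.56  56.02  -8.93]
plate scene [614.16 114.05 141.03  55.22  -8.79]
disc scene [621.26 271.86  98.24  94.32 -88.49]
mod nr [497.52135103  21.97874875  80.        ]
mod nl [526.49121639 366.63640866  80.        ]
mod wrist [486.2066739   45.02534943  80.        ]
mod wrist [821.40617186   6.18409826  80.        ]
```

View pics/c1.png

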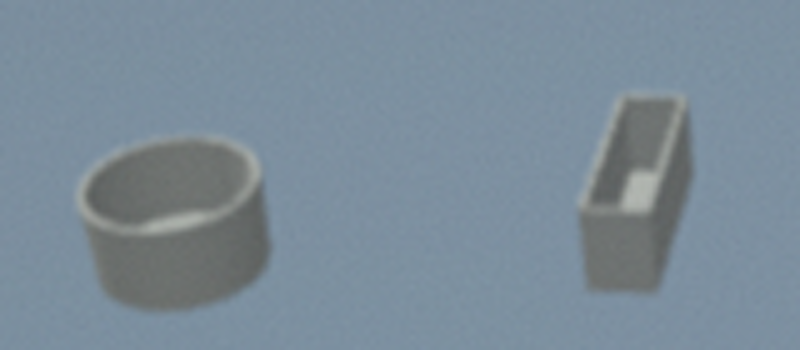

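The crop shows the trough rim corners at crop pixels (620,95), (687,96), (655,213) and (580,210), with the dish well to its right-hand side. Next I compute the trough pose and slide the plate.

```bash
python3 - <<'E'
from h import *
s=load('s0')
P=[onz(s,80+u/5,195+v/5,50)[:2] for u,v in [(620,95),(687,96),(655,213),(580,210)]]
print('trough',np.round(P,1).tolist(),rect(P))
mx=np.array([np.cos(np.radians(-6.6)),np.sin(np.radians(-6.6))])
p0=np.array([615.5,114.7]); O=R(np.radians(81.5))
env.gripper_to(0)
env.goto([*p0,130],O)
print('contact',env.move_l([*p0,78],40,force_limit=4)); o=env.observe();print(o['ee_pos'],o['ft_force'],o['clock'])
z=o['ee_pos'][2]
p1=p0-40*mx
env.move_l([*p1,z],60); o=env.observe();print(o['ee_pos'],o['ft_force'],o['clock'])
snap('scene','s1')
c=load('s1');i=c['img'].astype(int);m=(i.min(2)>130)&(i.max(2)-i.min(2)<25)
cv2.imwrite('pics/s1c.png',cv2.resize(c['img'][180:300,230:440],None,fx=3,fy=3))
E
```

```text
trough [[453.3, -168.4], [453.4, -132.8], [564.0, -133.1], [562.4, -170.6]] [ 5.0867e+02 -1.5171e+02  1.1060e+02  3.7490e+01 -1.6000e-01]
contact True
[615.24468904 114.68987033  83.32982177] [ 0.09484256 -0.52739331  4.32769947] 3.75
[575.00216056 119.4755932   83.28861147] [-0.83233321  0.09315933  5.38732392] 4.55
```

View pics/s1c.png

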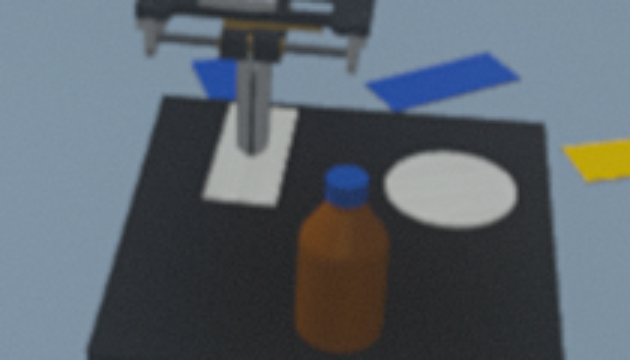

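The crop shows the plate moving with the finger: its rear corners are now at crop pixels (203,197) and (277,207), and the front end is near the front edge. I carry on, then check with the wrist camera.

```bash
cat > p.py <<'E'
from h import *
w=load('w2'); i=w['img'].astype(int); m=(i.min(2)>130)&(i.max(2)-i.min(2)<25)
E
python3 - <<'E'
from h import *
mx=np.array([np.cos(np.radians(-6.6)),np.sin(np.radians(-6.6))])
p0=np.array([615.5,114.7]); p1=p0-98*mx; O=R(np.radians(81.5))
env.move_l([*p1,83.29],80); o=env.observe();print(o['ee_pos'],o['ft_force'],o['clock'])
env.move_l([*p1,110],100)
env.gripper_to(80)
q=p1-60*mx
env.goto([*q,200],O)
w=snap('wrist','w2'); i=w['img'].astype(int); print(env.observe()['clock'])
E
```

```text
[517.65039399 126.06750164  83.28956728] [-2.01883264  0.90025998  5.73358211] 5.475
7.725
```

View pics/w2.png

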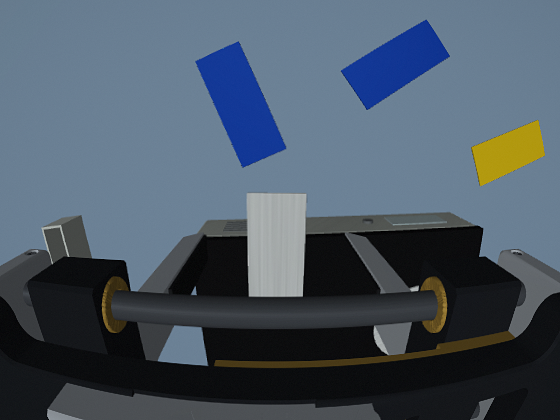

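The wrist view shows the plate sticking out over the front face. Its front corners are at (247,193) and (306,194), its sides run to row 295, and the module's front top edge runs from (205,235) to (481,227).

```bash
python3 - <<'E'
from h import *
w=load('w2')
f=lambda u,v,z=83: onz(w,u,v,z,True)[:2].round(1)
a,b,c,d=f(247,193),f(306,194),f(248,290),f(303,290)
print(a,b,c,d,'width',np.linalg.norm(a-b)); ax=(c+d-a-b); ax=ax/np.linalg.norm(ax)
print('axis deg',np.degrees(np.arctan2(ax[1],ax[0])),'front mid',(a+b)/2,'centre',(a+b)/2+70*ax)
for p in [(205,235),(481,227),(309,231),(245,234)]: print('edge',f(*p,80))
E
```

```text
[446.1 110.2] [455.1 164.4] [545.2  93.9] [553.6 149.5] width 54.942151395809034
axis deg -8.972626614896392 front mid [450.6 137.3] centre [519.74340757 126.38261986]
edge [481.6  61.7]
edge [520.7 358.9]
edge [492.3 163. ]
edge [486.1 101.2]
```

```bash
python3 - <<'E'
from h import *
w=load('w2');g=w['img'].max(2).astype(int)
for u in (225,238,315,325,335,400):
    col=g[210:270,u]; v=210+np.argmin(np.diff(cv2.GaussianBlur(col.astype(np.float32).reshape(-1,1),(1,3),0).ravel()))+.5
    print(u,v,onz(w,u,v,80,True)[:2].round(1), list(col[8:40:2]))
E
```

```text
225 236.5 [485.9  81.3] [np.int64(151), np.int64(84), np.int64(88), np.int64(88), np.int64(74), np.int64(65), np.int64(70), np.int64(87), np.int64(94), np.int64(63), np.int64(8), np.int64(12), np.int64(12), np.int64(13), np.int64(13), np.int64(15)]
238 235.5 [486.7  94.1] [np.int64(146), np.int64(83), np.int64(72), np.int64(70), np.int64(72), np.int64(71), np.int64(67), np.int64(89), np.int64(95), np.int64(40), np.int64(6), np.int64(14), np.int64(14), np.int64(13), np.int64(15), np.int64(15)]
315 233.5 [495.8 168.5] [np.int64(81), np.int64(83), np.int64(86), np.int64(85), np.int64(83), np.int64(84), np.int64(83), np.int64(96), np.int64(5), np.int64(9), np.int64(15), np.int64(13), np.int64(14), np.int64(15), np.int64(14), np.int64(14)]
325 233.5 [497.3 178.2] [np.int64(84), np.int64(82), np.int64(82), np.int64(84), np.int64(84), np.int64(81), np.int64(83), np.int64(89), np.int64(3), np.int64(9), np.int64(15), np.int64(14), np.int64(13), np.int64(13), np.int64(13), np.int64(16)]
335 232.5 [497.9 188.2] [np.int64(81), np.int64(81), np.int64(81), np.int64(81), np.int64(82), np.int64(81), np.int64(84), np.int64(81), np.int64(5), np.int64(11), np.int64(13), np.int64(17), np.int64(15), np.int64(12), np.int64(14), np.int64(16)]
400 229.5 [505.9 256.1] [np.int64(94), np.int64(95), np.int64(94), np.int64(146), np.int64(85), np.int64(92), np.int64(42), np.int64(6), np.int64(14), np.int64(15), np.int64(15), np.int64(14), np.int64(13), np.int64(16), np.int64(13), np.int64(13)]
```

Overhang is about 41 mm, so I nudge it 5 mm further, then grip and lift.

```bash
python3 - <<'E'
from h import *
mx=np.array([np.cos(np.radians(-6.6)),np.sin(np.radians(-6.6))]); ax=np.array([np.cos(np.radians(-9)),np.sin(np.radians(-9))])
O=R(np.radians(81)); c=np.array([519.7,126.4])
env.gripper_to(0); env.goto([*c,110],O)
print(env.move_l([*c,78],40,force_limit=4)); z=env.observe()['ee_pos'][2]; print(z)
c=c-5.5*mx; env.move_l([*c,z],40); env.move_l([*c,110],120)
g=c-40*ax
env.gripper_to(80); env.goto([*g,115],O)
print(env.move_l([*g,62.5],80,force_limit=8)); o=env.observe(); print(o['ee_pos'],o['ft_force'])
env.gripper_to(50,35); o=env.observe(); print(o['grip_width'],o['ft_force'])
env.move_l([*g,130],100); o=env.observe(); print(o['grip_width'],o['ft_force'],o['clock'])
a=snap('wrist','w3')['img'];b=snap('side','d3')['img']
cv2.imwrite('pics/m3.png',cv2.resize(np.hstack([a,b]),(800,300)))
E
```

```text
True
83.28736295096483
False
[475.10641578 133.3286168   62.79886561] [-0.40153367 -0.26919592  0.07278874]
55.008595110862885 [ 0.38084048 -0.50940775  1.81363726]
54.66637474223018 [ 0.69668734 -0.14817737 -0.72283721] 14.5
```

View pics/m3.png

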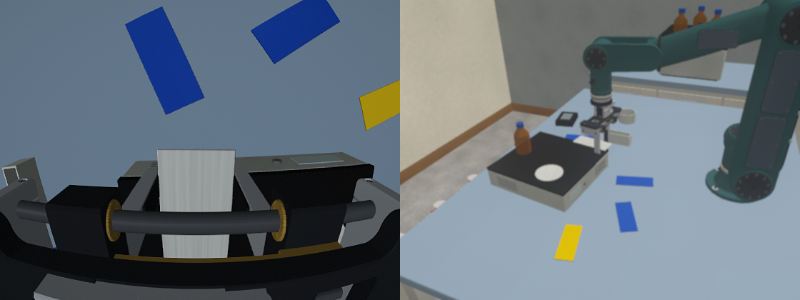

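The plate is held level in the jaws (wrist half: front end at (157..235,150); side half: bar over the module front). Next I look at the trough from above with the plate held behind it.

```bash
python3 - <<'E'
from h import *
O=R(np.pi/2)
env.goto([475,-130,160],O); env.move_l([600,-151,160],200)
o=env.observe(); print(o['ee_pos'],o['grip_width'],o['clock']); snap('wrist','w4')
E
```

```text
[ 599.59410715 -149.98044846  159.55881743] 54.74507505535195 16.4167
```

View pics/w4.png

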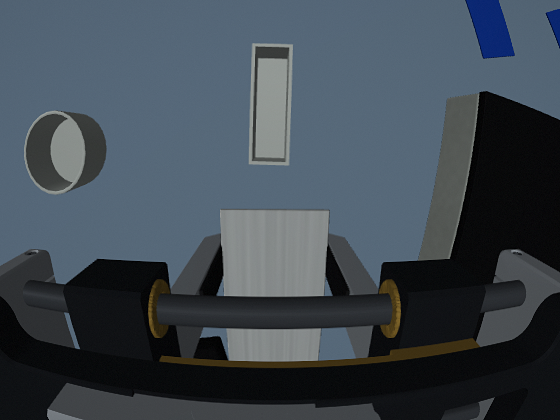

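The view shows the trough rim corners at (252,43), (293,44), (289,165) and (249,164), and the held plate's front corners at (220,209) and (329,210).

```bash
python3 - <<'E'
from h import *
w=load('w4'); i=w['img'].astype(np.float32)
hsv=cv2.cvtColor(w['img'],cv2.COLOR_BGR2HSV)
m=(hsv[...,1]<60); c=blob(m,270,105); print(c.min(0),c.max(0))
print('trough mask',rect(proj(w,c,50,True)))
C=[onz(w,u,v,50,True)[:2] for u,v in [(251.5,43),(293.5,44),(289.5,165),(248.5,164)]]; print('corners',np.round(C,1).tolist(),rect(C), np.mean(C,0))
z=159.6+19+1.5
a,b=[onz(w,u,v,z,True)[:2] for u,v in [(220,209),(329,210)]]
d,e=[onz(w,u,v,z,True)[:2] for u,v in [(229,360),(320,360)]]
ax=(d+e-a-b);ax/=np.linalg.norm(ax)
o=env.observe();print(a,b,d,e,np.linalg.norm(a-b),np.linalg.norm(d-e),'yaw',np.degrees(np.arctan2(ax[1],ax[0])),np.degrees(np.arctan2(-(b-a)[0],(b-a)[1])),'centre-tcp',(a+b)/2+70*ax-o['ee_pos'][:2],np.degrees(np.arctan2(o['ee_rot'][1,0],o['ee_rot'][0,0])))
E
```

```text
[248  43] [292 165]
trough mask [ 507.67 -152.8   110.73   36.98   -1.65]
corners [[452.3, -169.5], [453.3, -132.3], [563.2, -135.6], [562.2, -172.2]] [ 507.78 -152.31  109.94   37.23   -1.5 ] [ 507.76729406 -152.38396212]
[ 572.68448428 -176.96916104] [ 573.17958279 -121.69462929] [ 668.78809308 -177.39173139] [ 668.8421831  -121.02718206] 55.27674902652935 56.364575277476874 yaw 0.07316411082083094 -0.5131892696221456 centre-tcp [43.56859741  0.93004024] 90.04983236510022
```

```bash
python3 - <<'E'
from h import *
t=np.array([508,-152.3]); ya=np.radians(-1.4); ax=np.array([np.cos(ya),np.sin(ya)]); n=np.array([-ax[1],ax[0]])
g=t-43.2*ax-0.6*n; O=R(np.pi/2+ya)
env.goto([*g,120],O); env.hold(.2)
print(env.observe()['ee_pos'],g)
env.move_l([*g,40],80)
print(env.move_l([*g,30],15,force_limit=2.5)); o=env.observe(); print(o['ee_pos'],o['ft_force'],o['grip_width'])
env.gripper_to(72); env.hold(.2); print(env.observe()['ee_pos'])
env.move_l([*g,110],100)
env.goto([600,-151,170],O); env.hold(.2)
w=snap('wrist','w5'); print(env.observe()['clock'])
hsv=cv2.cvtColor(w['img'],cv2.COLOR_BGR2HSV)
c=blob(hsv[...,1]<60,270,110); print(c.min(0),c.max(0)); print('plate',rect(proj(w,c,53,True)))
E
```

```text
[ 466.36225856 -152.1755996   120.93604965] [ 464.79823633 -151.8443508 ]
True
[ 464.93751539 -151.9103492    32.90487796] [0.8179446  0.2944031  3.86447823] 55.31262357508689
[ 464.02495417 -151.46941658   31.83622647]
21.4667
[238  32] [300 182]
plate [ 508.18 -152.75  140.12   56.33   -1.78]
```

View pics/w5.png

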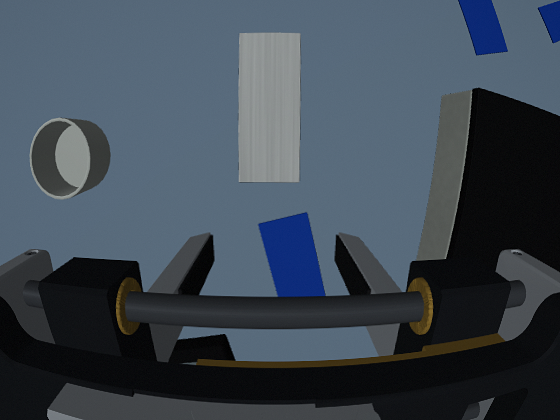

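The wrist view shows the plate covering the trough (238..300, 32..182). It measures (508.2, -152.8, -1.8°) against the trough's (507.7, -152.8, -1.65°). I take one side check for flatness, then hand in.

```bash
python3 - <<'E'
from h import *
c=snap('scene','s6'); cv2.imwrite('pics/c6.png',cv2.resize(c['img'][180:300,90:430],None,fx=2.3,fy=2.3,interpolation=2))
E
```

```text
(no output)
```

View pics/c6.png

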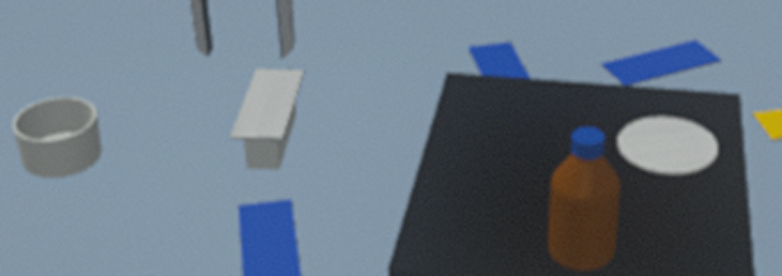

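The lid lies flat on the trough (crop (268,103)), the disc is still in its place at (667,145), and the gripper is clear.

```bash
python3 -c "
from rig import env
env.hand_in()"
```

```text
the job is handed in; nothing more can be done
```

The rectangular lid now lies flat on the trough, and I handed the job in at about 21.5 s on the robot's clock.

- **Slide:** I pressed the lid with shut fingers and slid it in two strokes. After the first stroke I measured about 41 mm of overhang. I then nudged it about 5 mm more, so it stuck out roughly 46 mm, about a third of its length. I did not re-measure after the nudge.
- **Grip and placing:** I gripped it by the overhanging part and lowered it onto the trough until light contact, then released it.
- **Last checks:** In the wrist view the lid's centre is at (508.2, -152.8) with yaw -1.8°, and the trough's is at (507.7, -152.8) with yaw -1.65°. That agrees to within about 1 mm and 0.2°. The scene view shows the lid flat, the round lid apparently where it was, and the gripper clear of everything.
- **Disagreements:** The first scene-camera reading of the trough's yaw was -0.2°, against about -1.6° from the wrist camera; I used the closer wrist view. Where the lid sat in the jaws measured 3.6 mm further along its length than I had planned. I allowed for that, and the final check bore it out.

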